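# Gauge two winged cap nuts and scrap the shallow one

### The arm

A 6-joint arm with a two-finger parallel gripper is mounted at the origin on the work surface. World frame = base frame: x ahead of the robot, y to its left, z up, the work surface at z = 0. Lengths are in m, angles in degrees, forces in N, time in s.
With the tool pointing down it reaches from about 0.4 to 0.825 m from the base axis. Payload 7 kg.
Tool frame: the origin (TCP) lies midway between the tips of the shut fingers; the grasp point (between the pads) lies 19 mm behind it; z points along the fingers, y is the direction in which the jaws open and shut (so a half turn about z gives the same grasp; the last joint's range is limited). The gripper opens to 88 mm and grips with 3 to 60 N. Pads are 19 mm wide; open, the fingers measure 130 mm over their backs; the gripper's body (78 mm by 193 mm) begins 47 mm behind the grasp point.
Start: joints at [-52.133, 20.546, 0.682, 0, -70.136, -16.507], TCP at [0.246, -0.629, 0.227] pointing down, gripper open.
Joint ranges: [-176.03, 176.03], [-82.01, 121.73], [-58.28, 71.71], [-173.87, 95.51], [-174.79, -0.11], [-173.66, 173.66]. Speed limits (degrees/s): [136.94, 136.94, 172.46, 180, 180, 180].

### API

Orientations are given as a 3x3 rotation matrix whose columns are the frame's x, y, z axes.
In Python, from rig import robot gives the robot as it stands. Calls block until the motion is done:
- robot.goto(position, orientation): joint-space move of the TCP to a pose.
- robot.servo_line(position, ori=None, speed=0.15): straight line of the TCP; ori=None keeps the orientation; speed is the mean speed in m/s.
- robot.movej(angles): joint-space move.
- robot.move_gripper(opening): opening from 0.0 (shut) to 1.0 (fully open); the grip force is fixed at half the most; returns when the fingers have stopped.
- robot.dwell(seconds).
- robot.ik(position, orientation): joint angles nearest the present ones, or None.
- robot.grab_frame(name): name is "scene" or "top" or "wrist"; returns (picture, depth): 400x640x3 uint8, red, green, blue; 400x640 float32, m along the optical axis (not along the pixel's ray), 0 where there is no reading.
- robot.camera_info(name): a dict with "vfov" (degrees; the focal length in pixels is half the picture's height over the tangent of half this angle, whatever the lens; pixels are square), "cx", "cy" (the principal point, pixels), "view" (4x4, takes a point from world to camera coordinates); the wrist camera has in their place "T_tool_cam" (4x4, takes a point from camera to tool coordinates, whose origin is the TCP and whose axes are the flange's). Camera axes: x right, y down, z forward; pixel columns grow to the right and rows downward; lengths in m; the calibration is good to about 2 mm. A picture is of the moment at which its call begins: read the wrist's pose just before it. camera_info takes no time and is no camera call.
A pose or a line that the arm cannot do raises robot.Unreachable and nothing moves.
- robot.job_done(): hands the job in, once; it reports no verdict.
Readings, each from a call of its own:
- robot.read_t(): time.
- robot.read_qpos(): joint angles.
- robot.read_qvel(): joint speeds.
- robot.read_effort(): joint torques, N m.
- robot.read_position(): TCP position.
- robot.read_tcp_rot(): TCP orientation.
- robot.read_force(): force on the tool from outside, world axes, zero at the start.
- robot.read_ft_torque(): the same for the moment, N m.
- robot.read_grip_width(): opening from 0.0 (shut) to 1.0 (fully open).
Only numpy, scipy, OpenCV 4.12 (cv2) and the standard library are available. Lean on these libraries where they do the work, as an engineer would, in place of code of your own. Each camera call takes 0.05 s, during which the arm holds its last target.

### The job

Two winged cap nuts are set loosely on the two studs of the thread gauge; one of them was bored too shallow. Screw both down clockwise as far as they will go, so that both are down together; then leave the one that goes fully home seated there, and unscrew the one that stops short, lift it off and put it in the black tray. Leave the wire brush, the wrench and the angle block alone.

Things in the scene. Friction and masses are not known exactly. Their poses are not given: they have to be found in the camera images.
- gauge: thread gauge, fixed: grey plate 90 x 270 x 12 mm with two steel studs at y = +85 and -85 mm, each on a pedestal 56 mm across, 30 mm high, whose top is the seat. Stud 26 mm thick, 34 mm over the thread, ends 34 mm above the seat. Right-hand three-start thread (clockwise from above goes down), 30 mm a turn, 2 mm axial play. Turns lightly, stays where left. Origin: centre of underside, z up
- seat_l (a point): centre of the flat seat (56 mm across) at the foot of the gauge's +y stud, 42 mm above the table, z up
- seat_r (a point): the same for the -y stud. A nut unscrewed until its underside is 18 mm or more above the seat lifts off freely; turned on past the thread's top end (about 24 mm) it drops onto the next of the three thread starts
- nut_1: winged cap nut, aluminium, 0.25 kg: hexagon 48 mm across flats, 42 mm high, closed crown to 46 mm; two wings, 120 mm over the tips, 10 mm thick, 6 to 30 mm above the underside. Origin: centre of underside, z up, wings along x, flats facing +y and -y. Starts set loosely on either stud, underside 18 to 24 mm above the seat; three lugs inside its foot rest on the thread's top end
- nut_2: the other nut, alike in size, outside shape and axes. Either may be the shallow one. The good one goes down until its underside lies on the seat (3.5 to 5 rad of turn); the shallow one stops with its underside 12 to 14 mm above the seat, its bore's end on the stud (1 to 3 rad)
- tray: black plastic tray, fixed: 190 x 170 mm outside (x, y), 40 mm high, walls and floor 4 mm, open on top. Origin: centre of its underside, z up. It and the gauge may stand either way round, left or right
- wire_brush: bystander: wire brush with a wooden handle, 210 x 26 x 42 mm, origin under its middle
- wrench: bystander: steel wrench, 200 mm long, lying flat
- angle_block: bystander: L-shaped steel angle block, legs 80 mm long, 20 mm wide and high, origin under the middle of its outline
Not all that is in view belongs to the job. What is shaped like the nut_1 but brown, orange or purple is not meant.

How it is judged (in metres and radians):
On the way:
1. both nuts are screwed down together, each underside less than 16 mm above its seat (z of nut_1 in the frame of gauge between 0.038 and 0.058 m and (horizontal distance between nut_1 and seat_l below 0.004 m or horizontal distance between nut_1 and seat_r below 0.004 m) and angle between each of nut_1, nut_2's own z axis and vertical below 0.12 rad and z of nut_2 in the frame of gauge between 0.038 and 0.058 m and (horizontal distance between nut_2 and seat_l below 0.004 m or horizontal distance between nut_2 and seat_r below 0.004 m)), for 0.2 s.
At the end, for the whole second after the job is handed in: one nut (only the good one can) sits upright and still on a stud with its underside within 2 mm of the seat, and the other lies still in the tray, its centre within 75 mm (x) and 65 mm (y) of the tray's middle and its origin below 35 mm over the tray's underside ((((z of nut_1 in the frame of gauge between 0.038 and 0.044 m and (horizontal distance between nut_1 and seat_l below 0.004 m or horizontal distance between nut_1 and seat_r below 0.004 m) and angle between nut_1's own z axis and vertical below 0.12 rad) and linear speed of nut_1 below 0.01 m/s and (x of nut_2 in the frame of tray between -0.075 and 0.075 m and y of nut_2 in the frame of tray between -0.065 and 0.065 m and z of nut_2 in the frame of tray below 0.035 m and linear speed of nut_2 below 0.01 m/s)) or ((z of nut_2 in the frame of gauge between 0.038 and 0.044 m and (horizontal distance between nut_2 and seat_l below 0.004 m or horizontal distance between nut_2 and seat_r below 0.004 m) and angle between nut_2's own z axis and vertical below 0.12 rad) and linear speed of nut_2 below 0.01 m/s and (x of nut_1 in the frame of tray between -0.075 and 0.075 m and y of nut_1 in the frame of tray between -0.065 and 0.065 m and z of nut_1 in the frame of tray below 0.035 m and linear speed of nut_1 below 0.01 m/s)))); the robot touches nothing.
It fails at once if the wire brush is shifted by more than 30 mm (distance of wire_brush from where it was at the start of the episode above 0.03 m).
It fails at once if the wrench is shifted by more than 30 mm (distance of wrench from where it was at the start of the episode above 0.03 m).
It fails at once if the angle block is shifted by more than 30 mm (distance of angle_block from where it was at the start of the episode above 0.03 m).
It also fails if it takes over 72 s, if anything falls off the work surface, if the arm or the gripper's body presses on something with over 40 N, if the wrist force passes 120 N, or if a joint passes its speed limit or range.

## Working session

There is one attempt and no reset: what is moved stays moved. The work goes in short steps, each a Python script; the robot and the scene stay as the last script left them, time stands still between calls to the robot, and variables do not carry over. Pictures are saved under pics/ and viewed, and the job is handed in when it is done.

```bash
ls; mkdir -p pics; python3 - <<'E'
from rig import robot
import cv2,numpy as np
for n in ["scene","top"]:
    im,d=robot.grab_frame(n); cv2.imwrite(f"pics/{n}0.png",im[:,:,::-1]); np.save(f"{n}_d0.npy",d); np.save(f"{n}_i0.npy",im)
    print(n,robot.camera_info(n))
print(robot.camera_info("wrist")); print(robot.read_t(), robot.read_tcp_rot())
E
```

```text
pics
scene {'vfov': 45.508059513981756, 'cx': 324.7664698531138, 'cy': 200.38732998431195, 'view': array([[-0.81409413,  0.58072658,  0.00271834,  0.44601918],
       [ 0.4398719 ,  0.61967902, -0.65000817, -0.17422022],
       [-0.37916152, -0.52797211, -0.75992236,  1.4999766 ],
       [ 0.        ,  0.        ,  0.        ,  1.        ]])}
top {'vfov': 45.8430794095385, 'cx': 315.17601004701265, 'cy': 200.38661684938128, 'view': array([[-0.00274255, -0.99991025, -0.0131136 , -0.01473241],
       [-0.98510538,  0.00495611, -0.17188028,  0.54648193],
       [ 0.17192985,  0.01244688, -0.98503056,  1.03839312],
       [ 0.        ,  0.        ,  0.        ,  1.        ]])}
{'vfov': 63.44236193582064, 'cx': 318.6131110229339, 'cy': 197.8543591921872, 'T_tool_cam': array([[ 5.48263769e-04, -9.57161420e-01, -2.89554338e-01,
         7.88607567e-02],
       [ 9.99999831e-01,  4.69365253e-04,  3.41923263e-04,
         5.22048064e-06],
       [-1.91369011e-04, -2.89554477e-01,  9.57161516e-01,
        -1.57945665e-01],
       [ 0.00000000e+00,  0.00000000e+00,  0.00000000e+00,
         1.00000000e+00]])}
0.1 [[-9.31345028e-01 -3.64137241e-01 -7.13351227e-04]
 [-3.64137892e-01  9.31344122e-01  1.31261137e-03]
 [ 1.86404788e-04  1.48225229e-03 -9.99998884e-01]]
```

View pics/scene0.png

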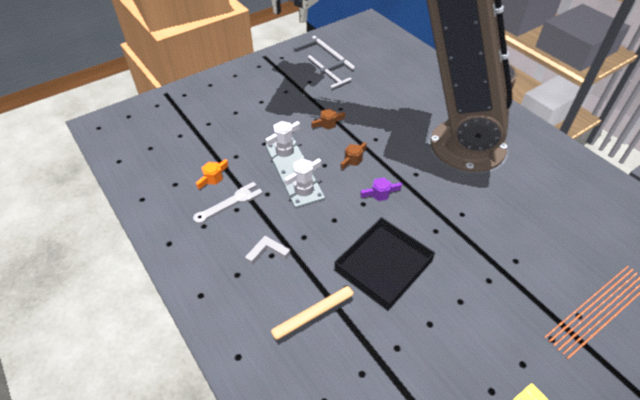

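View pics/top0.png

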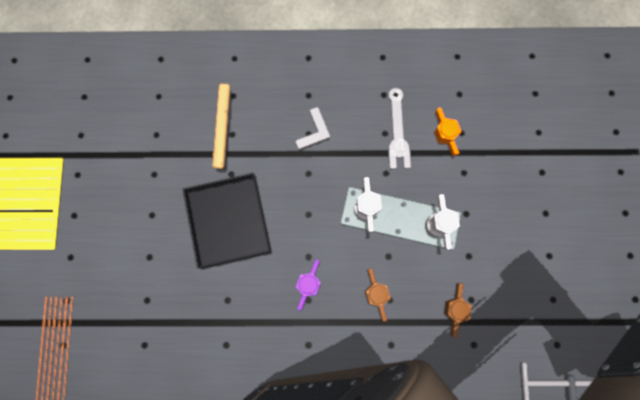

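The silver nuts are at top-view (369,204) and (446,222). Lookalikes are orange at (449,129), purple at (308,285), and brown at (378,294) and (459,310), all excluded by colour. I'll check my choice in a close crop and measure it.

```bash
cat > h.py <<'E'
import numpy as np, cv2
from rig import robot
def cloud(d,info,T=None):
    h,w=d.shape; f=h/2/np.tan(np.radians(info['vfov']/2))
    u,v=np.meshgrid(np.arange(w),np.arange(h))
    P=np.stack([(u-info['cx'])/f*d,(v-info['cy'])/f*d,d],-1)
    if T is None: T=np.linalg.inv(info['view'])
    W=P@T[:3,:3].T+T[:3,3]; W[d<=0]=np.nan
    return W
def wristT():
    T=np.eye(4);T[:3,:3]=robot.read_tcp_rot();T[:3,3]=robot.read_position();return T
def wrist():
    T=wristT(); im,d=robot.grab_frame("wrist"); i=robot.camera_info("wrist")
    return im,cloud(d,i,T@i['T_tool_cam'])
def down(a):  # jaw (tool y) at world angle a deg from +x ; z down
    a=np.radians(a); y=np.array([np.cos(a),np.sin(a),0]); z=np.array([0,0,-1.]); return np.stack([np.cross(y,z),y,z],1)
E
python3 - <<'E'
from h import *
im=np.load("top_i0.npy");W=cloud(np.load("top_d0.npy"),robot.camera_info("top"))
c=im[160:270,320:480,::-1];cv2.imwrite("pics/crop0.png",cv2.resize(c,None,fx=5,fy=5,interpolation=cv2.INTER_CUBIC))
for u,v in [(369,204),(446,222),(367,183),(370,228),(443,199),(449,245),(408,215),(348,190),(455,245),(228,222),(187,188),(254,176),(270,252),(203,267),(300,100),(399,125),(222,125)]:
    print(u,v,W[v,u].round(3))
E
```

```text
369 204 [ 0.527 -0.134  0.11 ]
446 222 [ 0.487 -0.297  0.109]
367 183 [ 0.577 -0.132  0.093]
370 228 [ 0.477 -0.136  0.094]
443 199 [ 0.54  -0.298  0.092]
449 245 [ 0.44  -0.306  0.092]
408 215 [ 0.517 -0.235  0.01 ]
348 190 [ 0.578 -0.095  0.01 ]
455 245 [ 0.447 -0.345 -0.002]
228 222 [0.503 0.191 0.004]
187 188 [0.578 0.282 0.041]
254 176 [0.606 0.126 0.04 ]
270 252 [0.43  0.088 0.024]
203 267 [0.396 0.239 0.036]
300 100 [0.807 0.021 0.005]
399 125 [ 0.739 -0.222  0.008]
222 125 [0.73  0.204 0.045]
```

View pics/crop0.png

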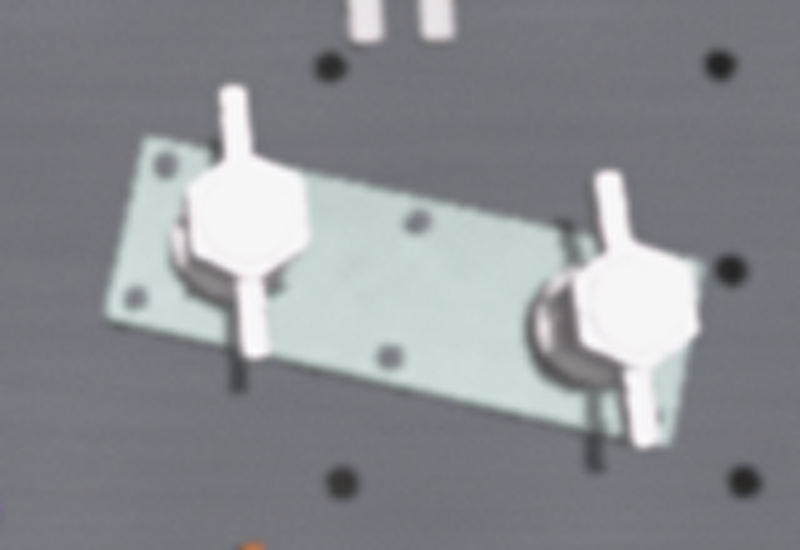

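The crop shows both silver hexagons on the grey plate's studs, with wings along the image vertical. The two centres are about 0.172 m apart, against 0.170 m expected. Next I'll refine the centres and angles and plan the J6 range.

```bash
python3 - <<'E'
from h import *
for n in ["top","scene"]:
    W=cloud(np.load(f"{n}_d0.npy"),robot.camera_info(n))
    for c in [(.527,-.134),(.49,-.302)]:
        r=np.hypot(W[...,0]-c[0],W[...,1]-c[1])
        m=(r<.07)&(W[...,2]>.075); m2=(r<.032)&(W[...,2]>.100)
        hexc=W[m2][:,:2]; P=W[m][:,:2]
        rc=cv2.minAreaRect((P*1000).astype(np.float32)); 
        u,s,vt=np.linalg.svd(P-P.mean(0)); ang=np.degrees(np.arctan2(vt[0,1],vt[0,0]))%180
        cc,_=cv2.minEnclosingCircle((hexc*1000).astype(np.float32))
        print(n,c,"hex mean",hexc.mean(0).round(4),"circ",np.round(cc,1),"rect",np.round(rc[0],1),np.round(rc[1],1),"ang",ang.round(1),"ztop",np.nanpercentile(W[m2][:,2],[50,90]).round(4),m2.sum())
q=np.array(robot.read_qpos());print(q)
for p,a in [((.527,-.134),95),((.49,-.302),97)]:
    for s in (0,180):
        for z in (.2,.06):
            print(p,a+s,z,np.round(robot.ik([*p,z],down(a+s)),1))
E
```

```text
top (0.527, -0.134) hex mean [ 0.5294 -0.1342] circ [ 529.7 -134. ] rect [ 529.2 -134.5] [118.   47.7] ang 3.3 ztop [0.1088 0.1119] 426
top (0.49, -0.302) hex mean [ 0.4902 -0.2989] circ [ 491.1 -300.1] rect [ 490.3 -298.4] [ 52.1 112.1] ang 4.7 ztop [0.1084 0.1118] 444
scene (0.527, -0.134) hex mean [ 0.5304 -0.1303] circ [ 528.8 -132.8] rect [ 527.9 -132.7] [ 50.4 121.1] ang 3.8 ztop [0.1082 0.1115] 220
scene (0.49, -0.302) hex mean [ 0.4908 -0.2945] circ [ 490.2 -301.5] rect [ 489.2 -298. ] [115.9  54.6] ang 5.1 ztop [0.1079 0.112 ] 181
[-5.21331152e+01  2.05890934e+01  6.39852501e-01 -1.47776462e-02
 -7.01352195e+01 -1.65073239e+01]
(0.527, -0.134) 95 0.2 [  6.4   9.4 -18.2   0.  -62.5 -91.4]
(0.527, -0.134) 95 0.06 [  6.4  18.  -27.9   0.  -44.1 -91.4]
(0.527, -0.134) 275 0.2 [  6.4   9.4 -18.2   0.  -62.5  88.6]
(0.527, -0.134) 275 0.06 [  6.4  18.  -27.9   0.  -44.1  88.6]
(0.49, -0.302) 97 0.2 [-12.2  12.3 -14.4   0.  -63.3 -70.8]
(0.49, -0.302) 97 0.06 [-12.2  20.6 -23.8   0.  -45.6 -70.8]
(0.49, -0.302) 277 0.2 [-12.2  12.3 -14.4   0.  -63.3 109.2]
(0.49, -0.302) 277 0.06 [-12.2  20.6 -23.8   0.  -45.6 109.2]
```

```bash
cat >> h.py <<'E'
def nutfit(W,c,zmin=.075,zhex=.1):
    r=np.hypot(W[...,0]-c[0],W[...,1]-c[1])
    m=(r<.075)&(W[...,2]>zmin); m2=(r<.034)&(W[...,2]>zhex)
    P=W[m][:,:2].astype(np.float32); rc=cv2.minAreaRect(P*1000)
    vt=np.linalg.svd(P-P.mean(0),full_matrices=False)[2]; ang=np.degrees(np.arctan2(vt[0,1],vt[0,0]))%180
    cc,rr=cv2.minEnclosingCircle(W[m2][:,:2].astype(np.float32)*1000)
    print("hex",W[m2][:,:2].mean(0).round(4),"circ",np.round(cc,1),round(rr,1),"rect",np.round(rc,1) if 0 else rc,"ang",ang.round(1),"z50/90",np.percentile(W[m2][:,2],[50,90]).round(4))
E
python3 - <<'E'
from h import *
robot.goto([.529,-.134,.19],down(93.5))
print(robot.read_t(),np.round(robot.read_qpos(),1),robot.read_position())
im,W=wrist(); cv2.imwrite("pics/w1.png",im[:,:,::-1]); nutfit(W,(.529,-.134))
nutfit(W,(.49,-.3))
E
```

```text
2.15 [  6.3  10.  -18.8   0.  -61.2 -92.8] [ 0.52898244 -0.13457726  0.19003346]
hex [ 0.5065 -0.1348] circ [ 524.4 -134.2] 30.9 rect ((508.9918212890625, -137.86795043945312), (115.95226287841797, 118.54179382324219), 50.709014892578125) ang 94.0 z50/90 [0.2909 0.2998]
hex [ 0.4882 -0.2972] circ [ 489.5 -299.7] 27.8 rect ((484.0400695800781, -292.9447021484375), (103.06036376953125, 90.16620635986328), 39.2396354675293) ang 5.7 z50/90 [0.1095 0.1108]
```

View pics/w1.png

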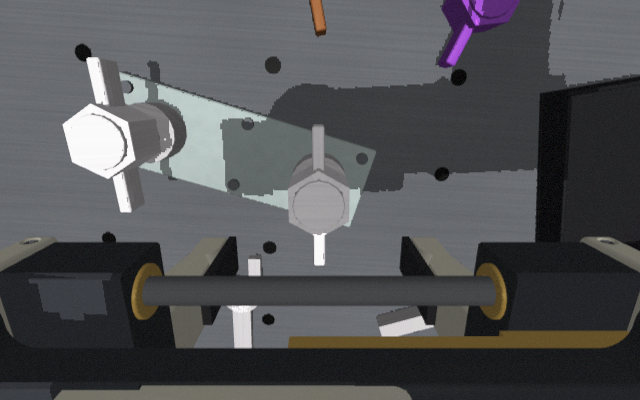

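The wrist view shows nut A at about (319,205), centred between the fingers with its wings perpendicular to the jaw axis. The fit picked up gripper points, so I'll add a height cap.

```bash
sed -i 's/W\[...,2\]>zmin)/W[...,2]>zmin)\&(W[...,2]<.118)/; s/W\[...,2\]>zhex)/W[...,2]>zhex)\&(W[...,2]<.118)/' h.py
python3 - <<'E'
from h import *
im,W=wrist(); nutfit(W,(.529,-.134))
# pedestal / plate sanity: wing ends
for u,v in [(319,130),(320,255),(319,205),(300,210),(340,210)]: print(u,v,W[v,u].round(4))
E
```

```text
hex [ 0.527 -0.135] circ [ 528.9 -134.8] 27.7 rect ((528.5363159179688, -134.87442016601562), (119.30764770507812, 48.04557800292969), 3.9319021701812744) ang 3.8 z50/90 [0.1094 0.1107]
319 130 [ 0.4724 -0.1378  0.0936]
320 255 [ 0.5785 -0.1305  0.0939]
319 205 [ 0.5275 -0.1345  0.1111]
300 210 [ 0.5329 -0.149   0.1097]
340 210 [ 0.5308 -0.118   0.1103]
```

```bash
cat >> h.py <<'E'
def turn(c,a0,z0,degs,step=20,rate=60,fmax=25,tmax=1.5,lead=30.):
    """negative degs = clockwise from above. returns a,z and whether stopped"""
    s=np.sign(degs); a,z=a0,z0; n=int(round(abs(degs)/step))
    f0=np.array(robot.read_force());t0=np.array(robot.read_ft_torque())
    for i in range(n):
        a+=s*step; z+=s*step/360*lead/1000
        robot.servo_line([c[0],c[1],z],down(a),speed=(step/360*lead/1000)/(step/rate))
        f=np.array(robot.read_force());t=np.array(robot.read_ft_torque())
        print(i,"a",round(a,1),"z",round(z,4),"F",f.round(1),"M",t.round(2),"t",robot.read_t())
        if abs(f-f0)[2]>fmax or np.linalg.norm(f)>60 or abs(t-t0)[2]>tmax: return a,z,True
    return a,z,False
E
python3 - <<'E'
from h import *
c=(.5286,-.1348)
robot.servo_line([*c,.072],down(93.9),speed=.15)
robot.move_gripper(0.0)
print(robot.read_t(),robot.read_grip_width(),robot.read_force(),robot.read_ft_torque(),robot.read_position(),robot.read_qpos())
print(turn(c,93.9,.072,-40))
print(robot.read_grip_width(),robot.read_position(),robot.read_qpos())
E
```

```text
3.9 0.5467896804605005 [-0.14246617 -0.69568522  1.52118123] [ 0.0156495   0.11507166 -0.07668573] [ 0.52864725 -0.13480351  0.07208543] [ 6.27827677e+00  1.72463645e+01 -2.69575078e+01  1.38265748e-03
 -4.57914574e+01 -9.23805838e+01]
0 a 73.9 z 0.0703 F [-0.5  0.8  1.5] M [ 0.12 -0.02 -0.05] t 4.4
1 a 53.9 z 0.0687 F [-0.1 -0.7  3. ] M [ 0.03  0.03 -0.07] t 4.9
(np.float64(53.900000000000006), np.float64(0.06866666666666667), False)
0.5441287786503569 [ 0.52873788 -0.13478257  0.06882226] [ 6.27868165e+00  1.74906873e+01 -2.71446868e+01 -1.60289842e-04
 -4.53463288e+01 -1.32131606e+02]
```

J6 decreases when turning clockwise, so I'll take the remaining range and then regrip half a turn round.

```bash
cat >> h.py <<'E'
def regrip(c,a,z,da=180,lift=.045):
    robot.move_gripper(1.0)
    robot.servo_line([*c,z+lift],down(a),speed=.2)
    q=np.array(robot.read_qpos()); q[5]+=da; robot.movej(q)
    robot.servo_line([*c,z],down(a+da),speed=.2)
    robot.move_gripper(0.0)
    print("regrip",robot.read_t(),robot.read_grip_width(),robot.read_qpos()[5],np.round(robot.read_force(),1),np.round(robot.read_ft_torque(),2))
    return a+da
E
python3 - <<'E'
from h import *
c=(.5286,-.1348)
a,z,s=turn(c,53.9,.0686667,-36,step=18)
print(a,z,s,robot.read_qpos()[5])
if not s:
    a=regrip(c,a,z)
    print(turn(c,a,z,-60,step=20,rate=80))
E
```

```text
0 a 35.9 z 0.0672 F [1.  0.2 3.6] M [ 0.1   0.05 -0.07] t 5.3667
1 a 17.9 z 0.0657 F [0.5 1.6 3.7] M [ 0.62 -0.1   0.02] t 5.8333
17.9 0.0656667 False -168.08699856746483
regrip 10.8083 0.5485491767748805 11.620629349423302 [0.  0.5 3.2] [ 0.26  0.15 -0.05]
0 a 177.9 z 0.064 F [0.7 1.6 3.4] M [ 0.46 -0.06 -0.07] t 11.3083
1 a 157.9 z 0.0623 F [0.2 0.8 3.5] M [ 0.51 -0.25 -0.03] t 11.8083
2 a 137.9 z 0.0607 F [1.7 0.6 5. ] M [ 0.57 -0.55 -0.06] t 12.3083
(np.float64(137.9), np.float64(0.060666700000000004), False)
```

```bash
python3 - <<'E'
from h import *
c=(.5286,-.1348)
print(turn(c,137.9,.0606667,-120,step=20,rate=80)); print(robot.read_qpos()[5],robot.read_position(),robot.read_grip_width())
E
```

```text
0 a 117.9 z 0.059 F [ 1.1 -0.1  5.1] M [ 0.36 -0.73 -0.1 ] t 12.8083
1 a 97.9 z 0.0573 F [1.8 0.5 6.1] M [ 0.5  -0.69 -0.1 ] t 13.3083
2 a 77.9 z 0.0557 F [3.  1.1 5.1] M [ 0.49 -0.72 -0.09] t 13.8083
3 a 57.9 z 0.054 F [2.9 1.7 5.7] M [ 0.28 -0.83 -0.09] t 14.3083
4 a 37.9 z 0.0523 F [2.6 0.1 4.7] M [-0.07 -0.9  -0.09] t 14.8083
5 a 17.9 z 0.0507 F [ 5.6 -1.8 -3.1] M [-0.73 -1.9  -0.01] t 15.3083
(np.float64(17.900000000000006), np.float64(0.050666700000000016), False)
-168.1522337779929 [ 0.52876462 -0.13489858  0.05033462] 0.5442640919738421
```

Nut A has gone well past the shallow stop: 256° turned and about 21 mm down. I'll release it and measure its height.

```bash
python3 - <<'E'
from h import *
c=(.5286,-.1348)
robot.move_gripper(1.0)
robot.servo_line([*c,.16],down(17.9),speed=.25)
im,W=wrist(); cv2.imwrite("pics/w2.png",im[:,:,::-1]); print(robot.read_t())
nutfit(W,c,zmin=.06,zhex=.078)
a=np.radians(17.9-90);d=np.array([np.cos(a),np.sin(a)])
for k in (-.052,-.045,.045,.052):
    p=np.array(c)+k*d; r=np.hypot(W[...,0]-p[0],W[...,1]-p[1])<.004
    z=W[r][:,2]; print(k,np.median(z[z<.12]).round(4))
E
```

```text
16.7917
hex [ 0.5276 -0.1322] circ [ 528.1 -133.9] 27.6 rect ((528.1259155273438, -133.66415405273438), (48.10600662231445, 119.37809753417969), 18.959142684936523) ang 108.3 z50/90 [0.0871 0.0883]
-0.052 0.0716
-0.045 0.0718
0.045 0.0717
0.052 0.0717
```

View pics/w2.png

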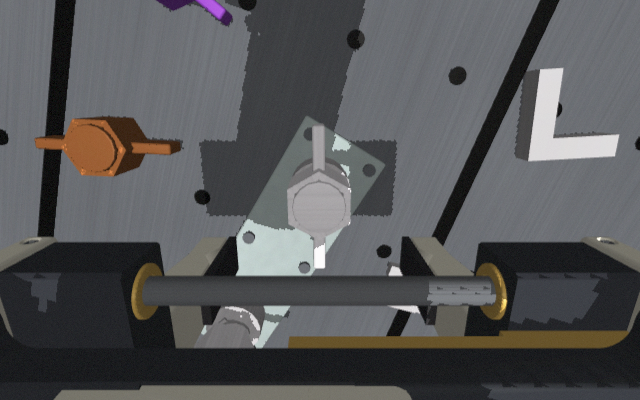

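Wing tops measure 0.0717 m, so the underside is at about 0.0417 m and nut A is fully home (0.042). So B should be the shallow one. I'll go there with J6 on the high side.

```bash
python3 - <<'E'
from h import *
c=(.490,-.2997)
q=np.array(robot.ik([*c,.19],down(275)))
if q[5]<0: q[5]+=180 if q[5]<-60 else 0
print(q.round(1)); robot.movej(q); print(robot.read_position(),robot.read_tcp_rot().round(2),robot.read_t())
im,W=wrist(); cv2.imwrite("pics/w3.png",im[:,:,::-1]); nutfit(W,c)
for k in (-.052,-.045,.045,.052):
    p=np.array(c)+k*np.array([np.cos(.09),np.sin(.09)]); r=np.hypot(W[...,0]-p[0],W[...,1]-p[1])<.004
    z=W[r][:,2]; print(k,np.median(z[z<.12]).round(4))
E
```

```text
[-11.9  12.7 -15.3   0.  -62.  106.9]
[ 0.49000598 -0.29963423  0.18998027] [[ 1.    0.09 -0.  ]
 [ 0.09 -1.    0.  ]
 [-0.   -0.   -1.  ]] 20.7667
hex [ 0.4921 -0.2999] circ [ 490.2 -300.1] 27.5 rect ((490.6155700683594, -299.9344177246094), (118.9403305053711, 48.10580062866211), 4.708637714385986) ang 5.3 z50/90 [0.1096 0.1108]
-0.052 0.0943
-0.045 0.0942
0.045 0.0943
0.052 0.0942
```

View pics/w3.png

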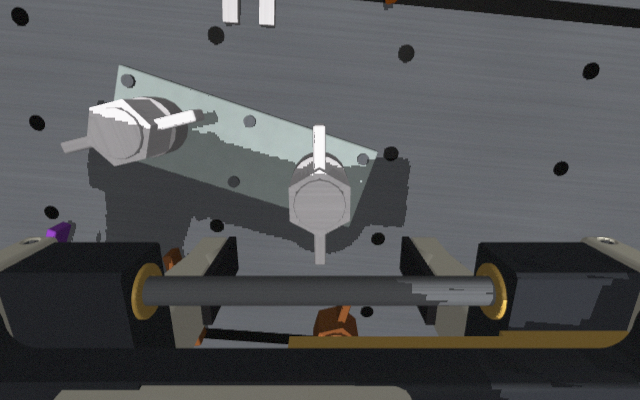

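Nut B at (319,205) is centred in the jaws, with its underside about 22.3 mm above the seat. I'll grip it and screw it down until it stops.

```bash
python3 - <<'E'
from h import *
c=(.4903,-.3000)
robot.servo_line([*c,.0725],down(275),speed=.15)
robot.move_gripper(0.0); print(robot.read_t(),robot.read_grip_width(),np.round(robot.read_force(),1))
a,z,s=turn(c,275,.0725,-80,step=20,rate=80,tmax=.5,fmax=12)
if not s: a,z,s=turn(c,a,z,-60,step=10,rate=80,tmax=.5,fmax=10)
print(a,z,s,robot.read_position(),robot.read_grip_width(),robot.read_qpos()[5])
E
```

```text
22.4667 0.5481081667370986 [-0.4  0.4  1.1]
0 a 255 z 0.0708 F [ 0.2 -0.1  0.9] M [-0.29  0.12 -0.06] t 22.9667
1 a 235 z 0.0692 F [ 0.9 -0.5  1.6] M [-0.28  0.09 -0.03] t 23.4667
2 a 215 z 0.0675 F [-0.7 -0.8  1.7] M [-0.19  0.1  -0.04] t 23.9667
3 a 195 z 0.0658 F [ 0.  -0.7  0.8] M [-0.15  0.09 -0.09] t 24.4667
0 a 185 z 0.065 F [-0.7 -1.1  1.2] M [-0.21  0.08 -0.05] t 24.7917
1 a 175 z 0.0642 F [ 1.1 -0.8  2.1] M [-0.27  0.03 -0.08] t 25.1167
2 a 165 z 0.0633 F [ 0.6 -0.7  2.3] M [-0.24  0.   -0.07] t 25.4417
3 a 155 z 0.0625 F [-0.2 -1.3  1.9] M [-0.31 -0.02 -0.04] t 25.7667
4 a 145 z 0.0617 F [ 1.  -0.6  5.3] M [0.03 0.07 0.01] t 26.0917
5 a 135 z 0.0608 F [ 0.2 -0.1  9.8] M [ 0.04  0.37 -0.09] t 26.4167
135 0.06083333333333333 False [ 0.49113593 -0.30045502  0.06208604] 0.5421206506862168 -32.72592549838348
```

B has stopped: the arm lags 1.3 mm behind its command, the force has risen to about 10 N, and the underside is around 12 mm above the seat. That makes it the shallow nut. I'll hold briefly, fit the tray pose, then unscrew.

```bash
python3 - <<'E'
from h import *
robot.dwell(.3)
W=cloud(np.load("top_d0.npy"),robot.camera_info("top"))
m=(abs(W[...,2]-.039)<.006)&(np.hypot(W[...,0]-.503,W[...,1]-.186)<.14)
m=cv2.morphologyEx(m.astype(np.uint8),cv2.MORPH_OPEN,np.ones((2,2)))>0
print(m.sum(),cv2.minAreaRect((W[m][:,:2]*1000).astype(np.float32)))
c=(.4903,-.3000)
a,z,s=turn(c,135,.0608333,120,step=20,rate=80,tmax=.8,fmax=20)
print(a,z,s,robot.read_position(),robot.read_grip_width(),robot.read_qpos()[5])
E
```

```text
695 ((525.5783081054688, 197.30592346191406), (235.18438720703125, 176.73065185546875), 12.632555961608887)
0 a 155 z 0.0625 F [-0.  -0.7  3.4] M [ 0.05  0.04 -0.01] t 27.2167
1 a 175 z 0.0642 F [-1.5 -0.9  3.4] M [-0.16  0.2   0.05] t 27.7167
2 a 195 z 0.0658 F [-0.7 -0.8  3.7] M [-0.27  0.1   0.03] t 28.2167
3 a 215 z 0.0675 F [ 0.2 -0.7  3.7] M [-0.21  0.08  0.03] t 28.7167
4 a 235 z 0.0692 F [-0.7 -0.7  3.5] M [-0.26  0.07  0.  ] t 29.2167
5 a 255 z 0.0708 F [ 0.4 -0.3  5.1] M [-0.07  0.08 -0.03] t 29.7167
255 0.07083329999999999 False [ 0.49033067 -0.29991404  0.07082727] 0.5473776948441776 86.69254645913817
```

```bash
python3 - <<'E'
from h import *
W=cloud(np.load("top_d0.npy"),robot.camera_info("top"))
m=(abs(W[...,2]-.039)<.006)&(np.hypot(W[...,0]-.503,W[...,1]-.186)<.14)&(W[...,0]<.63)
m=cv2.morphologyEx(m.astype(np.uint8),cv2.MORPH_OPEN,np.ones((2,2)))>0
print(m.sum(),cv2.minAreaRect((W[m][:,:2]*1000).astype(np.float32)))
c=(.4903,-.3000)
a,z,s=turn(c,255,.0708333,10,step=10,rate=60)
for dz in (.003,.008,.02):
    robot.servo_line([*c,z+dz],speed=.04); print(np.round(robot.read_force(),1),robot.read_position()[2],robot.read_t())
    if robot.read_force()[2]<-15: break
else:
    robot.servo_line([*c,.19],speed=.2); print(robot.read_force(),robot.read_grip_width(),robot.read_t())
    for ang in (12.6,192.6,102.6,282.6):
        q=robot.ik([.503,.186,.13],down(ang)); print(ang,None if q is None else np.round(q,1))
E
```

```text
638 ((521.3632202148438, 196.36123657226562), (226.54507446289062, 176.73065185546875), 12.632554054260254)
0 a 265 z 0.0717 F [ 0.3 -0.6  4.8] M [-0.13  0.1  -0.01] t 30.0417
[ 0.2 -0.3 -2.7] 0.07408077161752795 30.2917
[-0.1  0.6 -1.7] 0.07985847715837943 30.5667
[ 0.3 -0.4 -2.3] 0.09204488969265845 31.0167
[ 0.46267338 -0.32809475 -2.72525605] 0.541275145872478 31.6583
12.6 [ 41.2  12.5 -24.4   0.  -53.1 151.4]
192.6 [ 41.2  12.5 -24.4   0.  -53.1 -28.6]
102.6 [  41.2   12.5  -24.4    0.   -53.1 -118.6]
282.6 [ 41.2  12.5 -24.4   0.  -53.1  61.4]
```

The nut lifted off freely and the force matches its weight. The rim fit was contaminated, so I'll recheck the tray centre from its dark outline and a fresh view.

```bash
python3 - <<'E'
from h import *
im=np.load("top_i0.npy");i=robot.camera_info("top")
g=im.max(2)[165:280,175:285]; m=(g<45).astype(np.uint8)
n,l,st,_=cv2.connectedComponentsWithStats(m); k=1+np.argmax(st[1:,4]); pts=np.argwhere(l==k)[:,::-1]+[175,165]
b=cv2.boxPoints(cv2.minAreaRect(pts.astype(np.float32))); print(b.round(0),st[k])
f=200/np.tan(np.radians(i['vfov']/2));T=np.linalg.inv(i['view'])
R=[]
for u,v in b:
    d=T[:3,:3]@np.array([(u-i['cx'])/f,(v-i['cy'])/f,1]); s=(.04-T[2,3])/d[2]; R.append((T[:3,3]+s*d)[:2])
R=np.array(R);print(R.round(3),R.mean(0),[np.linalg.norm(R[j]-R[j-1]).round(3) for j in range(4)])
robot.goto([.503,.187,.16],down(282.6)); print(robot.read_t(),robot.read_grip_width())
im,_=robot.grab_frame("top");cv2.imwrite("pics/top4.png",im[:,:,::-1])
E
```

```text
[[155. 240.]
 [209. 150.]
 [253. 176.]
 [199. 266.]] [ 10  10  68  92 491]
[[0.458 0.349]
 [0.67  0.234]
 [0.606 0.128]
 [0.398 0.246]] [0.53287085 0.23933876] [np.float64(0.12), np.float64(0.242), np.float64(0.124), np.float64(0.239)]
33.4333 0.5502784961994028
```

View pics/top4.png

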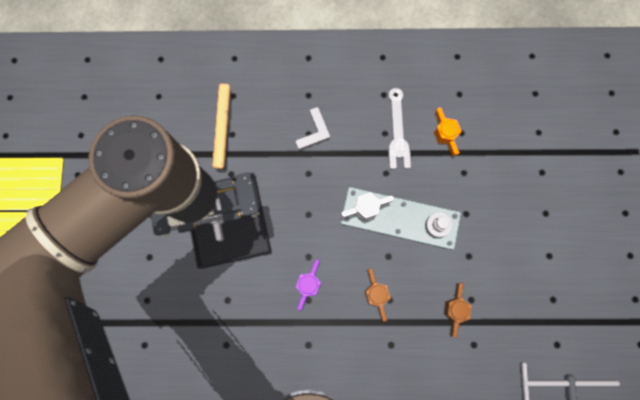

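The top view shows nut A on its stud at (369,205), the other stud bare at (440,224), and the held nut over the tray at about (220,220). I'll use the eye-read rim corners for the tray centre.

```bash
python3 - <<'E'
from h import *
i=robot.camera_info("top")
f=200/np.tan(np.radians(i['vfov']/2));T=np.linalg.inv(i['view']);R=[]
for u,v in [(184,189),(254,175),(271,252),(202,268)]:
    d=T[:3,:3]@np.array([(u-i['cx'])/f,(v-i['cy'])/f,1]); s=(.04-T[2,3])/d[2]; R.append((T[:3,3]+s*d)[:2])
R=np.array(R);print(R.round(3),R.mean(0).round(3),[np.linalg.norm(R[j]-R[j-1]).round(3) for j in range(4)])
c=R.mean(0); e=(R[1]-R[2])+(R[0]-R[3]); print("x-axis ang",np.degrees(np.arctan2(e[1],e[0])))
if np.hypot(*(c-[.503,.187]))<.015:
    robot.servo_line([*c,.08],speed=.2)
    for z in (.03,.015):
        robot.servo_line([*c,z],speed=.08); print(z,np.round(robot.read_force(),1),robot.read_t())
E
```

```text
[[0.576 0.289]
 [0.609 0.126]
 [0.429 0.084]
 [0.394 0.24 ]] [0.502 0.185] [np.float64(0.189), np.float64(0.166), np.float64(0.184), np.float64(0.16)]
x-axis ang 14.15544466516806
0.03 [ 0.3 -0.2 -3.3] 34.8083
0.015 [ 0.  -0.  -1.6] 35.1417
```

```bash
python3 - <<'E'
from h import *
p=robot.read_position()
robot.move_gripper(1.0)
robot.servo_line([p[0],p[1],.2],speed=.2); 
im,W=wrist(); cv2.imwrite("pics/w5.png",im[:,:,::-1])
m=(np.hypot(W[...,0]-p[0],W[...,1]-p[1])<.07)&(W[...,2]>.02)&(W[...,2]<.07)
print(cv2.minAreaRect((W[m][:,:2]*1000).astype(np.float32)),np.percentile(W[m][:,2],[50,95]))
robot.goto([.45,.35,.3],down(282.6))
im,W=None,None
for n in ("top","scene"):
    im,d=robot.grab_frame(n);cv2.imwrite(f"pics/{n}6.png",im[:,:,::-1])
    W=cloud(d,robot.camera_info(n)); nutfit(W,(.5286,-.1348),.06,.078)
print(robot.read_t(),robot.read_force())
E
```

```text
((502.47509765625, 184.8050994873047), (118.4540023803711, 47.890174865722656), 12.789910316467285) [0.04663905 0.05058374]
hex [ 0.5285 -0.1335] circ [ 529.5 -134.2] 27.3 rect ((529.0530395507812, -133.7640380859375), (48.05451965332031, 119.17105865478516), 18.851430892944336) ang 109.0 z50/90 [0.0866 0.0896]
hex [ 0.5297 -0.1292] circ [ 528.5 -134. ] 28.4 rect ((527.9352416992188, -131.7525177001953), (51.968685150146484, 119.11465454101562), 28.514785766601562) ang 108.5 z50/90 [0.0858 0.0892]
38.0333 [ 0.04638242 -0.44801428 -0.52197909]
```

View pics/w5.png

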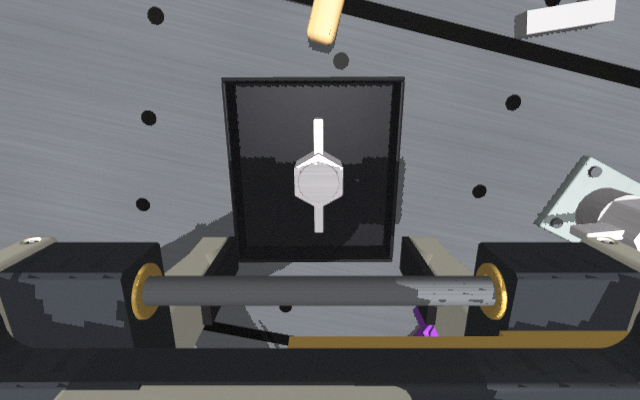

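View pics/scene6.png

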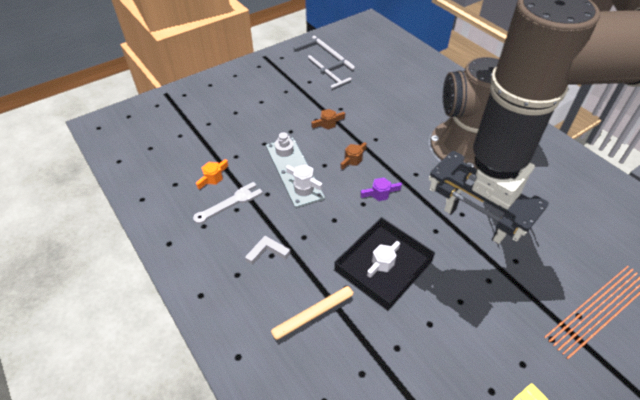

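The wrist view shows the shallow nut upright in the tray at (319,180). The scene view shows the good nut at (303,180) on its stud and the bystanders unmoved. Handing in.

```bash
python3 - <<'E'
from rig import robot
robot.job_done(); print(robot.read_t())
E
```

```text
the job is handed in; nothing more can be done
the job is handed in; nothing more can be done
```

Both nuts were screwed down together. The good one is seated fully home and the shallow one is in the black tray; I handed the job in at about 38 s of the 72 s allowed.

- **Good nut (left stud, seat_l):** I turned it about 256° clockwise, with one regrip part-way. Its wing tops then measured 0.0717 m, which puts the underside at about 0.0417 m against the seat's 0.042 m. A second look before hand-in agreed.
- **Shallow nut (right stud, seat_r):** It stopped after about 140°, with its underside roughly 12 mm above the seat. I held it there 0.3 s, unscrewed it 130° and it lifted off freely. It now stands upright near the tray's middle, with its crown at 0.051 m, as expected on the tray floor.
- **Bystanders:** The brush, wrench and angle block look unmoved in the last pictures. The gripper was clear of everything.

**Disagreements:** My first two automatic fits of the tray outline were wrong, so I used corners read by eye; these gave sides of about 187 x 163 mm against the stated 190 x 170. The scene camera's outline fit of the seated nut differed by about 2 mm from the top and wrist cameras.

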